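# Mesh the beater in the mixer drive and hold it home

## Task

Take the beater out of the hole in the pegboard's shelf, turn it so that the four splines of its foot mesh with the cross-shaped socket of the mixer's drive coupling, and slide it fully home, until its collar is down on the coupling's rim. A spring in the socket throws the beater back up when let go, so finish while still gripping it and pressing it fully down. Leave the jar, the cooker lid and the mug where they stand.

Things in the scene. Friction and masses are not known exactly. Their poses are not given: they have to be found in the camera images.
- beater: Steel beater, 132 mm tall, 0.16 kg, upright. Origin: centre of the foot's underside, z up. 0-24 mm up: foot, a cross of two ribs along its x and y axes, each 36 mm tip to tip, 9 mm thick, lower edges rounded (quarter turns are alike). 24-30 mm: collar disc, 50 mm diameter. Then a 12 mm stem with four wire loops out to 32 mm along +-x and +-y, ending 91 mm up. At the top a square grip.
- beater_grip (a point): Centre of the beater's grey plastic grip, 114 mm above the beater's origin on its axis: a 24 by 24 mm square block, 36 mm tall, faces square to the beater's x and y. Axes as the beater's.
- rack: Fixed low white pegboard with a wooden shelf. Origin on the counter, z up, x along the board (-200 to 200 mm). Shelf top 80 mm up, y from -85 to 50 mm. Panel at y -101 to -85 mm, 210 mm high; pegs (top 193 mm) stick out 35 mm at x -150, -75 and 150 mm with a red gasket, a sieve and a scoop, all fixed.
- shelf_hole (a point): Centre of the square 40 by 40 mm through hole in the shelf, at the level of the shelf's top, 80 mm above the counter. At the start the beater's collar rests on the shelf here, its foot hanging freely in the hole, turned at any angle.
- socket_mouth (a point): Centre of the rim of the drive coupling, 120 mm up: steel cylinder, 52 mm diameter, 40 mm tall, on a fixed white motor base (160 x 190 x 80 mm). Its socket is a cross of two slots along this point's x and y, 39 mm long, 12 mm wide; z up. The point turns with the coupling, which is stiff (0.25 N m). Fully home, the beater's origin is 24 mm below this point, collar on the rim.
- ejector (a joint): Sprung black ejector plate inside the socket: 0 when up (its top 12 mm below the rim), grows in m as the beater's foot pushes it down; 0.012 when the beater is fully home. Pushing it takes about 4 N at the start and 10 N fully home; it lifts the beater when let go.
- jar: Glass jar with a steel clasp, 70 mm diameter, 80 mm tall, on the shelf at the end towards the rack's +x; origin at the centre of its underside. Leave alone.
- cooker_lid: Aluminium cooker lid, 110 mm diameter, 31 mm tall with knob, lying on the shelf at the end towards the rack's -x; origin at the centre of its underside. Leave alone.
- mug: White mug, 80 mm diameter, 90 mm tall, on the counter; origin at the centre of its underside. Leave alone.
Things that resemble listed ones, but are neither listed nor needed, are in the scene too. What is shaped like the beater but green or purple is not meant.

How it is judged (in metres and radians):
On the way, in this order (a step that is already met when the one before it is completed fails the run):
1. the beater is held and lifted clear out of the shelf's hole (z of beater in the frame of rack above 0.085 m and contact force between the fingers and beater above 1 N), for 0.1 s.
2. the held beater's splines are turned to the socket and have entered it by more than 5 mm (z of beater in the frame of socket_mouth below -0.005 m and horizontal distance between beater and socket_mouth below 0.004 m and (angle between the x axis of beater and the x axis of socket_mouth, either way round below 0.2 rad or angle between the x axis of beater and the y axis of socket_mouth, either way round below 0.2 rad) and contact force between the fingers and beater above 1 N), for 0.1 s.
At the end, for the whole second after the job is handed in: The beater stands upright (within 0.1 rad) in the socket, on its axis within 4 mm, splines meshed, collar within 2.5 mm of the coupling's rim, the ejector pressed down more than 9.5 mm, the beater at rest and the fingers still holding and pressing it with more than 2 N (z of beater in the frame of socket_mouth below -0.0215 m and horizontal distance between beater and socket_mouth below 0.004 m and angle between beater's own z axis and vertical below 0.1 rad and (angle between the x axis of beater and the x axis of socket_mouth, either way round below 0.2 rad or angle between the x axis of beater and the y axis of socket_mouth, either way round below 0.2 rad) and value of joint ejector above 0.0095 m and linear speed of beater below 0.02 m/s and contact force between the fingers and beater above 2 N); the arm keeps its last pose, push and grip.
It fails at once if the jar is shifted more than 30 mm or tipped (distance of jar from where it was at the start of the episode above 0.03 m or angle between jar's own z axis and vertical above 0.4 rad).
It fails at once if the cooker lid is shifted more than 30 mm or tipped (distance of cooker_lid from where it was at the start of the episode above 0.03 m or angle between cooker_lid's own z axis and vertical above 0.4 rad).
It fails at once if the mug is shifted more than 30 mm or tipped (distance of mug from where it was at the start of the episode above 0.03 m or angle between mug's own z axis and vertical above 0.4 rad).
It also fails if it takes over 45 s, if anything falls off the work surface, if the arm or the gripper's body presses on something with over 40 N, if the wrist force passes 120 N, or if a joint passes its speed limit or range.

## Robot

A 7-joint arm with a two-finger parallel gripper is mounted at the origin on the work surface. World frame = base frame: x ahead of the robot, y to its left, z up, the work surface at z = 0. Lengths are in m, angles in degrees, forces in N, time in s.
With the tool pointing down it reaches from about 0.4 to 0.9 m from the base axis. Payload 5.5 kg.
Tool frame: the origin (TCP) lies at the very end of the fingers, on their centre line; the grasp point (between the pads) lies 19 mm behind it; z points along the fingers, y is the line along which they close (so a half turn about z gives the same grasp; the last joint's range is limited). The gripper opens to 92 mm and grips with 3 to 60 N. Pads are 19 mm wide; open, the fingers measure 130 mm over their backs; the gripper's body (75 mm by 190 mm) begins 47 mm behind the grasp point.
Start: joints at [87.96, 28.699, -24.465, 88.831, 12.651, 65.22, -12.049], TCP at [0.191, -0.621, 0.227] pointing down, gripper open.
Joint ranges: [-164.97, 164.97], [-17.58, 116.51], [-87.97, 89.64], [11.32, 138.91], [-80.73, 260.73], [10.89, 115.49], [-147.41, 147.41]. Speed limits (degrees/s): [147.25, 147.25, 180, 180, 180, 180, 180].

## Interface

Orientations are given as [roll, pitch, yaw] about the fixed x, y, z axes, in that order (R = Rz(yaw) Ry(pitch) Rx(roll)).
In Python, from station import robot, planner, cams, job, status gives the robot as it stands. Calls block until the motion is done:
- robot.move_to(position, orientation): joint-space move of the TCP to a pose.
- robot.movel(position, velocity=0.15, rotation=None, guard=None): straight line of the TCP; rotation=None keeps the orientation; velocity is the mean speed in m/s. With guard (N) it stops when the force on the tool has changed by that much, and returns True; else False.
- robot.set_joints(angles): joint-space move.
- robot.move_gripper(opening): finger opening in m; the grip force is fixed at half the most; returns when the fingers have stopped.
- robot.sleep(seconds).
- planner.inverse_kinematics(position, orientation): joint angles nearest the present ones, or None.
- cams.grab_frame(name): name is "scene" or "top"; returns a dict with "color" (384x512x3 uint8, blue, green, red), "vertical_fov" (degrees; the focal length in pixels is half the picture's height over the tangent of half this angle, whatever the lens; pixels are square), "cx", "cy" (the principal point, pixels), "dist" ([k1, k2, p1, p2, k3] as OpenCV has them; the pictures are not rectified), "view" (4x4, takes a point from world to camera coordinates). Camera axes: x right, y down, z forward; pixel columns grow to the right and rows downward; lengths in m; the calibration is good to about 2 mm. A picture is of the moment at which its call begins. There is no depth.
A pose or a line that the arm cannot do raises robot.PlanningError and nothing moves.
- job.hand_in(): hands the job in; it is judged then, once.
Readings, each from a call of its own:
- status.current_time_s(): time.
- status.current_joint_positions(): joint angles.
- status.current_joint_vel(): joint speeds.
- status.current_tau(): joint torques, N m.
- status.current_position(): TCP position.
- status.current_eef_rot(): TCP orientation.
- status.current_ft_force(): force on the tool from outside, world axes, zero at the start.
- status.current_torque(): the same for the moment, N m.
- status.current_grip_width(): finger opening in m.
- status.current_finger_force(): force on a finger pad.
Only numpy, scipy, OpenCV 4.12 (cv2) and the standard library are available. Lean on these libraries where they do the work, as an engineer would, in place of code of your own. Each camera call takes 0.05 s, during which the arm holds its last target. There are 200 camera calls.

## Working session

There is one attempt and no reset: what is moved stays moved. The work goes in short steps, each a Python script; the robot and the scene stay as the last script left them, time stands still between calls to the robot, and variables do not carry over. Pictures are saved under pics/ and viewed, at most 10 in all, crops included, and the job is handed in when it is done.

```bash
mkdir -p pics; cat > h.py <<'E'
import numpy as np, cv2
from station import robot, planner, cams, job, status
def cal(f):
    h=f["color"].shape[0]; fl=h/2/np.tan(np.radians(f["vertical_fov"])/2)
    return np.array([[fl,0,f["cx"]],[0,fl,f["cy"]],[0,0,1]]),np.array(f["dist"],float),np.array(f["view"])
def ray(f,px):
    K,d,V=cal(f); u=cv2.undistortPoints(np.array([[px]],float),K,d)[0,0]
    R=V[:3,:3]; return -R.T@V[:3,3], R.T@np.array([u[0],u[1],1])
def atz(f,px,z):
    o,r=ray(f,px); return o+r*(z-o[2])/r[2]
def proj(f,P):
    K,d,V=cal(f); return cv2.projectPoints(np.array(P,float).reshape(-1,3),cv2.Rodrigues(V[:3,:3])[0],V[:3,3],K,d)[0][:,0]
def save(f,n,box=None,s=1):
    im=f["color"]
    if box: im=im[box[1]:box[3],box[0]:box[2]]
    cv2.imwrite(f"pics/{n}.png",cv2.resize(im,None,fx=s,fy=s,interpolation=cv2.INTER_CUBIC))
E
python3 - <<'E'
from h import *
import pickle
for n in("scene","top"):
    f=cams.grab_frame(n); save(f,n+"0",s=1.5); pickle.dump(f,open(n+"0.pkl","wb"))
    print(n,f["vertical_fov"],ray(f,(256,192)))
print(status.current_eef_rot())
E
```

```text
scene 47.36713931567001 (array([ 1.15601707, -0.22693113,  1.17561782]), array([-0.50874823,  0.20778515, -0.83558035]))
top 56.68133991872358 (array([0.42313465, 0.03109493, 1.18127162]), array([ 0.06606711,  0.00983516, -0.99777817]))
[-1.79897714e+02 -6.69172164e-03  1.71185499e+01]
```

View pics/scene0.png

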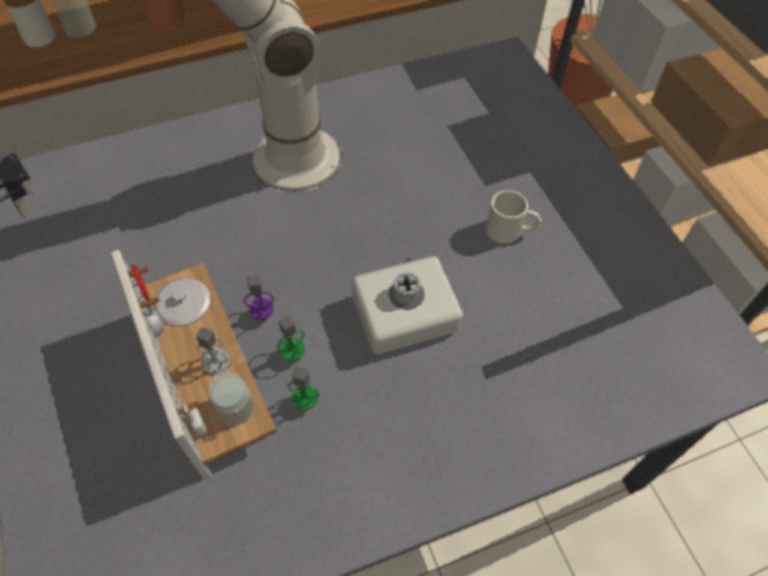

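View pics/top0.png

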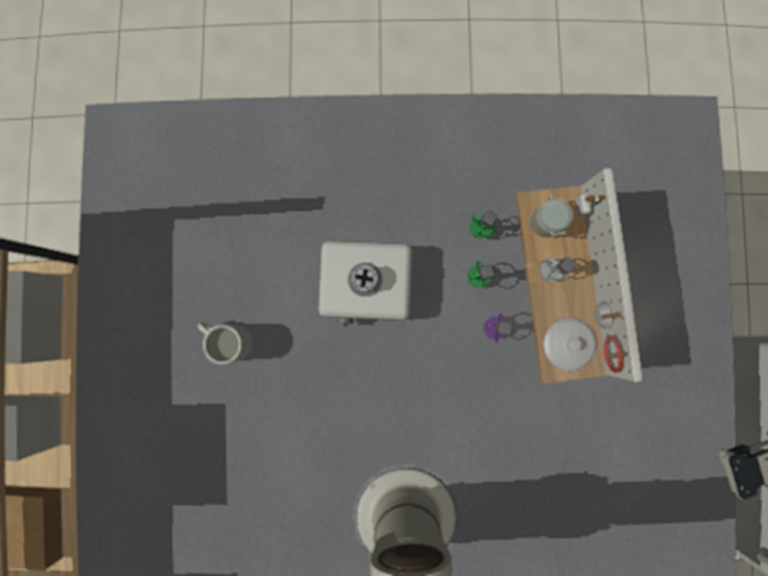

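The target beater stands in the shelf at about (560,268) in the top view and (210,350) in the scene view, both at 1.5x. The coupling is at (364,279) top and (407,290) scene. I'll make one crop montage for detail.

```bash
python3 - <<'E'
import pickle,cv2,numpy as np
t=pickle.load(open("top0.pkl","rb"))["color"];s=pickle.load(open("scene0.pkl","rb"))["color"]
c=lambda im,x,y:cv2.resize(im[y:y+40,x:x+52],None,fx=7.5,fy=7.5,interpolation=cv2.INTER_CUBIC)
m=np.vstack([np.hstack([c(t,350,160),c(s,115,212)]),np.hstack([c(t,217,166),c(s,245,172)])])
cv2.imwrite("pics/m.png",m);print(m.shape)
E
```

```text
(600, 780, 3)
```

View pics/m.png

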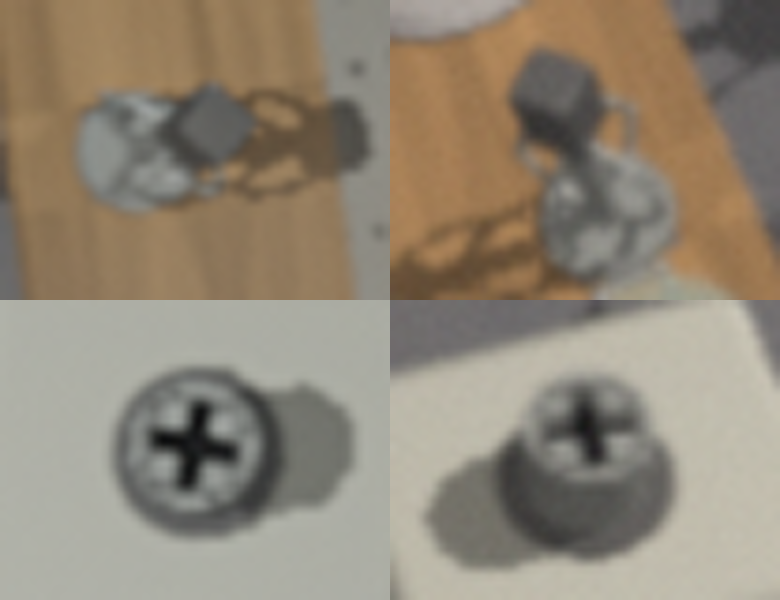

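The top-left crop shows the grip's top face with its centre near crop (214,124). The bottom-left crop shows the dark cross with tips at (200,402), (238,452), (188,490) and (150,438). The scene crops show the same features. I'll fit both poses from the two views.

```bash
python3 - <<'E'
from h import *
import pickle
from scipy.optimize import least_squares
t=pickle.load(open("top0.pkl","rb"));s=pickle.load(open("scene0.pkl","rb"))
A=lambda L,ox,oy,dx,dy:np.array([((x-dx+.5)/7.5-.5+ox,(y-dy+.5)/7.5-.5+oy) for x,y in L])
gt=A([(212,85),(254,122),(220,167),(176,125)],350,160,0,0)
gs=A([(543,48),(600,68),(577,110),(517,97)],115,212,390,0)
ct=A([(200,402),(238,452),(188,490),(150,438)],217,166,0,300)
cs=A([(578,383),(635,418),(598,465),(540,432)],245,172,390,300)
def fit(z,r,a0,L,x0):
    def pts(p): 
        a=p[2]+a0+np.arange(4)*np.pi/2; return np.c_[p[0]+r*np.cos(a),p[1]+r*np.sin(a),0*a+z]
    def res(p):
        o=[]
        for f,P in L:
            q=proj(f,pts(p)); c=min((np.roll(q[::k],i,0) for k in(1,-1) for i in range(4)),key=lambda c:((c-P)**2).sum()); o.append((c-P).ravel())
        return np.concatenate(o)
    b=min((least_squares(res,[*x0,y]) for y in(-.4,0,.4,.8)),key=lambda b:b.cost)
    return b.x[:2],np.degrees(b.x[2])%90,np.sqrt((b.fun**2).mean())
for nm,z,r,a0,T,S in(("grip",.188,.017,np.pi/4,gt,gs),("sock",.12,.0201,0,ct,cs)):
    x0=atz(t,T.mean(0),z)[:2]
    for L in([(t,T)],[(s,S)],[(t,T),(s,S)]): print(nm,fit(z,r,a0,L,x0))
for n,p,z in(("jar",(555,216),.16),("shelfA",(517,193),.08),("shelfB",(541,382),.08),("panA",(606,170),.21),("panB",(637,380),.21),("lid",(570,345),.1),("mug",(222,343),.09),("purple",(500,328),.03),("green",(483,274),.03)): print(n,atz(t,np.array(p)/1.5,z).round(3))
E
```

```text
grip (array([ 0.52993418, -0.30444583]), np.float64(47.72041723079207), np.float64(0.46602774743549885))
grip (array([ 0.53367541, -0.3029519 ]), np.float64(52.633595843504885), np.float64(0.7107515543702727))
grip (array([ 0.53163479, -0.30366142]), np.float64(50.21902780274815), np.float64(0.7932061533849163))
sock (array([0.51495559, 0.08196486]), np.float64(81.06947085804973), np.float64(0.5488881932107684))
sock (array([0.51609073, 0.08099176]), np.float64(79.39298035466746), np.float64(0.25614825522022083))
sock (array([0.51542018, 0.08152138]), np.float64(80.24431015566613), np.float64(0.46297568198170874))
jar [ 0.628 -0.293  0.16 ]
shelfA [ 0.693 -0.239  0.08 ]
shelfB [ 0.299 -0.279  0.08 ]
panA [ 0.705 -0.378  0.21 ]
panB [ 0.314 -0.421  0.21 ]
lid [ 0.375 -0.335  0.1  ]
mug [0.385 0.377 0.09 ]
purple [ 0.41  -0.207  0.03 ]
green [ 0.527 -0.172  0.03 ]
```

```bash
python3 - <<'E'
from h import *
p=[.5316,-.3037]; s=[.5154,.0815]
for y in(50,-40,140,-130):
    for q,z,yy in((p,.154,y),(p,.33,y),(s,.33,y+30),(s,.19,y+30)):
        j=planner.inverse_kinematics([*q,z],[180,0,yy]); print(y,z,None if j is None else np.round(j,0))
E
```

```text
50 0.154 [ 56.  33. -39.  98.  24.  58. -31.]
50 0.33 [ 60.  24. -44.  87.  17.  76. -26.]
50 0.33 [ 39.  17. -62.  99.  16.  74. -36.]
50 0.19 [ 38.  30. -65. 108.  31.  61. -49.]
-40 0.154 [  43.   29.  -21.   98.   12.   55. -113.]
-40 0.33 [  47.   20.  -27.   87.    9.   75. -110.]
-40 0.33 [  42.   19.  -67.   99.   18.   74. -128.]
-40 0.19 [  38.   30.  -64.  108.   30.   61. -138.]
140 0.154 [ 65.  38. -53.  98.  34.  62.  51.]
140 0.33 [ 67.  28. -57.  86.  24.  78.  58.]
140 0.33 [ 46.  23. -74.  99.  22.  76.  48.]
140 0.19 [ 43.  37. -74. 108.  39.  66.  34.]
-130 0.154 [ 75.  52. -75.  97.  52.  74. 128.]
-130 0.33 [ 75.  37. -74.  86.  35.  84. 140.]
-130 0.33 [ 46.  23. -74.  99.  22.  76. 138.]
-130 0.19 [ 43.  37. -74. 108.  39.  66. 124.]
```

```bash
python3 - <<'E'
from h import *
robot.move_gripper(.062)
robot.movel([.191,-.621,.34],velocity=.25)
robot.move_to([.5316,-.3037,.33],[180,0,50])
f=cams.grab_frame("scene"); 
hit=robot.movel([.5316,-.3037,.157],velocity=.12,guard=6)
print(hit,status.current_position(),status.current_ft_force(),status.current_time_s())
if not hit:
    robot.move_gripper(0)
    print(status.current_grip_width(),status.current_finger_force(),status.current_ft_force(),status.current_torque())
for n in("scene","top"): save(cams.grab_frame(n),n+"1",(80,180,240,300) if n=="scene" else (300,120,460,240),2.4)
a,b=cv2.imread("pics/scene1.png"),cv2.imread("pics/top1.png"); cv2.imwrite("pics/g.png",np.hstack([a,b]))
E
```

```text
False [ 0.53216825 -0.30394581  0.15784562] [ 0.29187599  0.22869829 -0.27362685] 4.7333
0.023832583070226072 29.958622455596924 [-0.21085523  0.53941571 -0.2333218 ] [-0.07102874 -0.0781203  -0.02978358]
```

View pics/g.png

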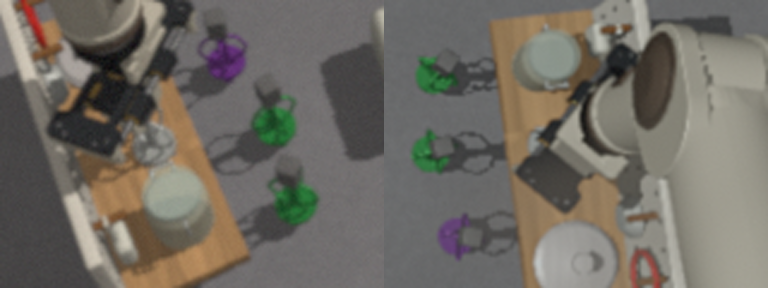

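The beater is gripped flush (23.8 mm, 30 N). Next I lift it, carry it above the socket and look again.

```bash
python3 - <<'E'
from h import *
import pickle
p=status.current_position()
robot.movel([p[0],p[1],.30],velocity=.12)
print(status.current_ft_force(),status.current_torque(),status.current_grip_width()); robot.sleep(.15)
robot.movel([.5154,.0815,.30],velocity=.15,rotation=[180,0,80])
robot.movel([.5154,.0815,.235],velocity=.12)
robot.sleep(.3)
print(status.current_position(),status.current_eef_rot(),status.current_ft_force(),status.current_grip_width(),status.current_time_s())
for n in("scene","top"):
    f=cams.grab_frame(n); pickle.dump(f,open(n+"2.pkl","wb"))
    x,y=proj(f,[.5154,.0815,.16])[0].astype(int); print(n,x,y); save(f,n+"2",(x-26,y-30,x+26,y+30),7.5)
cv2.imwrite("pics/i.png",np.hstack([cv2.imread("pics/scene2.png"),cv2.imread("pics/top2.png")]))
E
```

```text
[ 0.59457966 -0.30843946 -1.499508  ] [-0.04639079 -0.14410175  0.0078435 ] 0.023536040035477473
[0.51575341 0.08154224 0.23557159] [ 1.79940221e+02 -3.11351507e-03  7.99913762e+01] [-0.13923643  0.06722452 -2.27402894] 0.023894098814535657 10.725
scene 271 180
top 241 183
```

View pics/i.png

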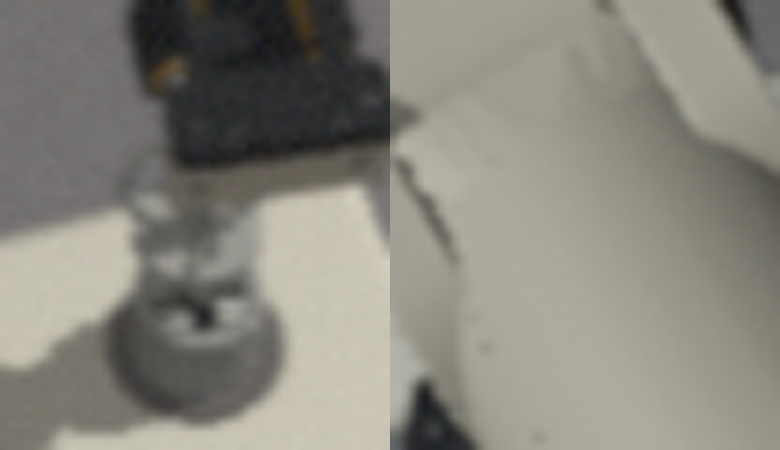

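The scene view shows the beater upright, hanging just above the socket: collar at about crop (200,240), cross at (205,310). The top view is blocked by the arm. I'll descend under guard and search around if the foot lands on the rim.

```bash
cat > ins.py <<'E'
from h import *
c=np.array([.5154,.0815]); tr=[(0,0)]+[(r*np.cos(a),r*np.sin(a)) for r in(.0012,.0022) for a in np.arange(6)*np.pi/3]
t0=status.current_time_s()
for d in tr:
    q=c+d
    if status.current_time_s()-t0>14: break
    robot.movel([*q,.226],velocity=.06)
    hit=robot.movel([*q,.2115],velocity=.03,guard=5)
    P=status.current_position(); print(np.round(d,4),hit,np.round(P,4),np.round(status.current_ft_force(),1),np.round(status.current_torque(),2),round(status.current_time_s(),1))
    if not hit or P[2]<.2135: print("IN"); break
E
python3 ins.py
```

```text
[0 0] True [0.5156 0.0827 0.215 ] [ 0.6  1.7 -1.6] [ 0.47 -0.4   0.01] 11.5
[0.0012 0.    ] True [0.5164 0.0824 0.2151] [ 0.8  1.3 -2.8] [ 0.42 -0.34 -0.  ] 12.2
[0.0006 0.001 ] False [0.5158 0.0828 0.2113] [-0.4  1.1 -2.2] [ 0.37 -0.09 -0.07] 13.2
IN
```

```bash
python3 - <<'E'
from h import *
c=[.5160,.0825]
for z in(.207,.203,.200,.198,.1965,.195,.1935):
    hit=robot.movel([*c,z],velocity=.03,guard=25); robot.sleep(.1)
    F=status.current_ft_force()
    print(z,hit,np.round(status.current_position(),4),np.round(F,1),np.round(status.current_torque(),2),round(status.current_grip_width(),4),round(status.current_time_s(),1))
    if F[2]>22 or hit: break
f=cams.grab_frame("scene"); x,y=proj(f,[.5154,.0815,.16])[0].astype(int); save(f,"s3",(x-30,y-20,x+30,y+30),9)
E
```

```text
0.207 False [0.5164 0.0827 0.2074] [0.6 1.5 4. ] [ 0.29 -0.19 -0.  ] 0.024 13.6
0.203 False [0.5164 0.0827 0.2032] [0.9 2.  3.8] [ 0.39 -0.38 -0.04] 0.0241 14.0
0.2 False [0.5164 0.0827 0.2003] [0.3 1.1 4.9] [ 0.37 -0.31  0.02] 0.0241 14.3
0.198 False [0.5164 0.0827 0.1984] [0.5 0.8 6.1] [ 0.37 -0.25 -0.02] 0.0239 14.7
0.1965 False [0.5165 0.0828 0.197 ] [0.6 1.1 6.2] [ 0.34 -0.15 -0.01] 0.0239 15.0
0.195 False [0.5168 0.083  0.1967] [-2.4  0.6 16.3] [ 0.12  0.6  -0.07] 0.0238 15.4
0.1935 False [0.5171 0.0832 0.1965] [-6.7 -0.1 27.3] [-0.05  1.48 -0.14] 0.0238 15.7
```

View pics/s3.png

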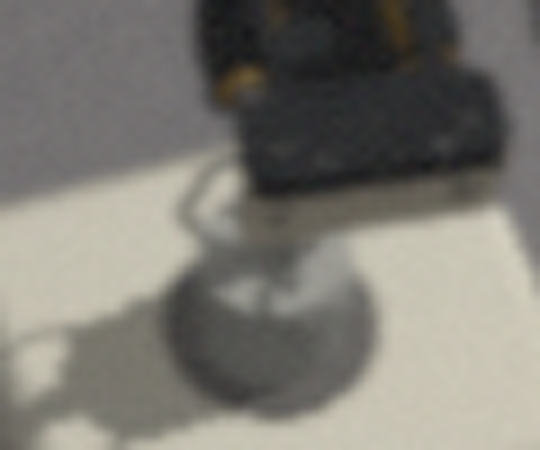

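The collar sits on the rim: there is a hard stop at TCP z 0.1967 against 0.197 predicted, and force climbs steeply after it. I'll ease the push a little and hand in.

```bash
python3 - <<'E'
from h import *
robot.movel([.5160,.0825,.1945],velocity=.02); robot.sleep(.5)
print(status.current_position(),status.current_ft_force(),status.current_grip_width(),status.current_finger_force())
print(job.hand_in())
E
```

```text
[0.51700028 0.0831242  0.19658548] [-3.69473873  0.72138904 18.84988158] 0.023908522081221555 30.00481277704239
the job is handed in; nothing more can be done
None
```

The beater is out of the shelf and meshed in the mixer's socket, its collar pressed down on the coupling's rim with about 19 N and still gripped at 30 N; I handed the job in at roughly 17 s on the robot's clock, but the call returned no verdict.

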